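# Bring the red-capped stone jar to the bench camera and hold it

### The job

Photograph the stones in the red-capped jar: press the white switch (lamp), then the green one (camera), then the blue one (recorder), one at a time, each fully down and let up again. Then take the black knob in the middle of the jar carousel, turn it until the red-capped jar stands at the brass pointer, squarely in front of the little camera, and finish while still gripping the knob so that the turntable stays still for the picture. Leave the other things on the bench where they are.

Things in the scene. Friction and masses are not known exactly. Their poses are not given: they have to be found in the camera images.
- stand: Fixed dark steel foot of the carousel, a disc 250 mm across, 20 mm high; origin under its centre, on the turning axis, at bench level. Position and yaw differ each time. Its own +x points to a brass pointer (117 to 157 mm from the axis, 26 mm high) and a small black camera (178 to 245 mm from the axis, up to 86 mm high), both fixed to it.
- carousel: Aluminium turntable, 230 mm across; origin on the axis, 22 mm above the bench. Turns about the vertical either way without stops, friction about 0.04 N m. Carries six fixed clear jars, 38 mm across, 60 degrees apart, 85 mm from the axis, cap tops 96 mm above the bench. One cap is red (on the turntable's own +x); the others are black or white. A 22 mm post carries the knob.
- knob_grip (a point): Place to grip the black round knob: a point on the axis, 145 mm above the bench. The knob is 44 mm across and 35 mm high, fixed to the turntable on its axis and turning with it; underside 125 mm, top 160 mm above the bench; the jar caps lie 29 mm below its underside. It can be gripped from above at any yaw.
- marked_jar (a point): Centre of the top of the red cap, 85 mm from the turning axis, 96 mm above the bench.
- front_mark (a point): Fixed point where the centre of the red cap's top belongs: above the line from the axis to the brass pointer and camera, 85 mm from the axis, 96 mm above the bench.
- white_key_top (a point): Centre of the top face of the white push switch, 22 mm above the bench when up (cap 32 mm across, in a black round housing 48 mm across, 12 mm high, fixed to the bench). The three switches change places from time to time. Press straight down.
- green_key_top (a point): The same for the green push switch.
- blue_key_top (a point): The same for the blue push switch.
- white_key (a joint): Depth of the white switch in m: 0 up, 0.006 fully down; a spring (about 4 N when fully down) pushes it up again. Counts as pressed beyond 0.0045.
- green_key (a joint): The same for the green switch.
- blue_key (a joint): The same for the blue switch.
- tray: Bystander: round steel tray, 200 mm across, 18 mm high; origin under its centre.
- graver: Bystander: hand tool with a wooden handle, lying, 130 mm long.
- brush: Bystander: bench brush, lying, 150 mm long.
- spare_jar: Bystander: small jar with a black cap, 36 mm across, 62 mm high, standing on the bench near the carousel; origin under its centre.
- tin: Bystander: small round tin, 35 mm across, 19 mm high, between carousel and switches; origin under its centre.
- amber_bottle: Bystander: amber bottle, 54 mm across, 90 mm high, standing; origin under its centre.
- mandrel: Bystander: upright steel ring cone on a round foot 70 mm across, 132 mm high; origin under its centre.
Not all that is in view belongs to the job. Leave any purple look-alike of the part that bears white_key_top alone.

How it is judged (in metres and radians):
On the way, in this order (a step that is already met when the one before it is completed fails the run):
1. the white switch is pressed fully (value of joint white_key above 0.0045 m), for 0.05 s.
2. the green switch is pressed fully (value of joint green_key above 0.0045 m), for 0.05 s.
3. the blue switch is pressed fully (value of joint blue_key above 0.0045 m), for 0.05 s.
4. the red-capped jar is at the pointer, the knob gripped, the turntable still (horizontal distance between marked_jar and front_mark below 0.01 m and angular speed of carousel below 0.1 rad/s and contact force between the fingers and carousel above 2 N and distance between the grasp point and knob_grip below 0.04 m), for 0.3 s.
At the end, for the whole second after the job is handed in: The centre of the red cap is within 10 mm of its place before the camera, the turntable still (under 0.1 rad/s), the fingers holding the knob (grasp point within 40 mm of the knob's grip point, contact over 2 N), and all three switches up (under 2 mm) (all of step 4 and value of joint each of white_key, green_key, blue_key below 0.002 m); the arm keeps its last pose, push and grip.
It fails at once if two switches are pushed down at the same time (both over 2 mm) (value of joint each of white_key, green_key above 0.002 m or value of joint each of white_key, blue_key above 0.002 m or value of joint each of green_key, blue_key above 0.002 m).
It fails at once if another thing on the bench is shoved more than 30 mm (distance of any of tray, graver, brush, spare_jar, tin, amber_bottle, mandrel from where it was at the start of the episode above 0.03 m).
It fails at once if a standing thing is tipped over (angle between any of spare_jar, amber_bottle, mandrel's own z axis and vertical above 0.5 rad).
It also fails if it takes over 67 s, if anything falls off the work surface, if the arm or the gripper's body presses on something with over 40 N, if the wrist force passes 120 N, or if a joint passes its speed limit or range.

### The arm

A 6-joint arm with a two-finger parallel gripper is mounted at the origin on the work surface. World frame = base frame: x ahead of the robot, y to its left, z up, the work surface at z = 0. Lengths are in mm, angles in rad, forces in N, time in s.
With the tool pointing down it reaches from about 275 to 1000 mm from the base axis. Payload 8.4 kg.
Tool frame: the origin (TCP) lies between the finger pads; the fingertips stand r.tips_ahead ahead of it and the grasp point (between the pads) lies 6 mm ahead of it (r.tips_ahead is the distance from the TCP to the fingertips, in mm); z points along the fingers, y is the line along which they close (so a half turn about z gives the same grasp; the last joint's range is limited). The gripper opens to 85 mm and grips with 20 to 120 N. Pads are 22 mm wide; open, the fingers measure 114 mm over their backs; the gripper's body (76 mm by 85 mm) begins 54 mm behind the grasp point. The pads swing forward as they close: fully open they stand 13 mm farther back than shut.
Start: joints at [1.318, 0.353, 1.633, -0, 1.155, -0.002], TCP at [155.11, 605.449, 256.281] pointing down, gripper open.
Joint ranges: [-2.63, 2.63], [-0.92, 2.1], [0.06, 2.66], [-1.3, 4.44], [0, 2.69], [-3.02, 3.02]. Speed limits (rad/s): [2.22, 2.22, 2.79, 3.14, 3.14, 3.14].

### API

Orientations are given as [roll, pitch, yaw] about the fixed x, y, z axes, in that order (R = Rz(yaw) Ry(pitch) Rx(roll)).
In Python, from rig import r gives the robot as it stands.
- The arm moves only by the tool carry_out, never from a script. Its arguments are lists of equal length, an entry for each row: "delta_pos": the shift along the tool's x, y, z in m, a list of three; "rot": the turn, a rotation vector about the tool's x, y, z in degrees, a list of three. A call has 1 to 8 rows; each row is the pose to reach, as a shift and turn from the pose commanded when the call began, along the tool's axes at that moment; what a row does not reach only later rows make up. A row lasts 1/8 s, in which the tool goes at most 62.5 mm and 10.7 degrees, less where a joint would pass 70% of its speed; a pose out of reach is approached as far as the arm can. A call with a gripper value outside its range is refused whole. "claw" is the finger opening in m, from 0 to 0.0854, set as the call begins (left out, the last holds). The fingers move at their own pace and stop on an object; "grip_force" is the grip in N (left out, the last holds). Time passes only in rows, so rows that repeat a pose let the fingers close. It gives the time, the measured TCP pose, the force, the opening and the grip force at its end, in the units of the state.
- r.sense(): the state, without advancing time (a new reading comes with each control period).
- r.grab_frame(name): name is "side" or "top"; returns the picture (384x512x3 uint8, blue, green, red); there is no depth.
- r.camera_info(name): a dict with "fx", "fy", "cx", "cy" (pixels), "distortion" ([k1, k2, p1, p2, k3] as OpenCV has them; the pictures are not rectified), "pose" (4x4, takes a point from camera to world coordinates). Camera axes: x right, y down, z forward; pixel columns grow to the right and rows downward; lengths in mm; the calibration is good to about 2 mm. A picture is of the moment at which its call begins. camera_info takes no time and is no camera call.
- r.sign_off(): hands the job in; it is judged then, once.
Trained networks look in the newest picture that a camera, given by its name, has taken for a name from the list of things; names that differ only in an ending like _2 or _b are one class to them, and where a whole thing is asked for, a point or a joint stands for the part that bears it (a point fixed in the world has none). Each returns a list of dicts, best first, with "p" (0 to 1); they miss things now and then, are a little off and sometimes report something else, mostly with a low value. They report only what shows in the picture. A call takes as long as a camera call. They do not tell look-alikes from the thing itself.
- r.recognise(thing, camera): "box" ([left, top, right, bottom] in pixels, round what is visible of it).
- r.cut_out(thing, camera): "mask" (384x512 bool, what is visible of it) and "box" ([left, top, right, bottom] in pixels, round what is visible of it).
The state is a dict: "clock": time; "qpos": joint angles; "qvel": joint speeds; "joint_efforts": joint torques, N m; "eef_pos": TCP position; "tcp_rot": TCP orientation; "contact_force": force on the tool from outside, world axes, zero at the start; "wrist_torque": the same for the moment, N m; "opening": opening from 0.0 (shut) to 1.0 (fully open); "grasp_force": force on a finger pad.
Only numpy, scipy, OpenCV 4.12 (cv2) and the standard library are available. Lean on these libraries where they do the work, as an engineer would, in place of code of your own. Each camera call takes 0.05 s, during which the arm holds its last target. There are 200 camera calls.

## Working session

There is one attempt and no reset: what is moved stays moved. The work goes in short steps, Python scripts to look and compute and a tool call to move; the robot and the scene stay as the last step left them, time stands still between calls to the robot, and variables do not carry over. Pictures are saved under pics/ and viewed, at most 10 in all, crops included, and the job is handed in when it is done.

Besides the shell and the picture viewer there is one more tool, called after "Request:" by a JSON object that holds its "method" and its "body". carry_out: Moves the arm, as the interface text tells. Its arguments: {"type":"object","properties":{"delta_pos":{"type":"array","items":{"type":"array","items":{"type":"number"}}},"rot":{"type":"array","items":{"type":"array","items":{"type":"number"}}},"claw":{"type":"number"},"grip_force":{"type":"number"}},"required":["delta_pos","rot"]}

```bash
mkdir -p pics
cat > h.py <<'E'
import numpy as np, cv2
from rig import r
def ray(cam,uv):
    c=r.camera_info(cam);K=np.array([[c['fx'],0,c['cx']],[0,c['fy'],c['cy']],[0,0,1.]])
    p=cv2.undistortPoints(np.array([[uv]],float),K,np.array(c['distortion'],float))[0,0]
    T=np.array(c['pose']);return T[:3,3],T[:3,:3]@np.array([p[0],p[1],1])
def at(cam,uv,z):
    o,d=ray(cam,uv);return (o+d*(z-o[2])/d[2])[:2]
def proj(cam,P):
    c=r.camera_info(cam);K=np.array([[c['fx'],0,c['cx']],[0,c['fy'],c['cy']],[0,0,1.]])
    T=np.linalg.inv(np.array(c['pose']));
    return cv2.projectPoints(np.array([P],float),cv2.Rodrigues(T[:3,:3])[0],T[:3,3],K,np.array(c['distortion'],float))[0][0,0]
E
python3 - <<'E'
from h import *
np.set_printoptions(precision=1,suppress=True)
print(r.tips_ahead,r.sense())
for c in('top','side'):
    im=r.grab_frame(c);cv2.imwrite(f'pics/{c}0.png',cv2.resize(im,(800,600)) )
    print(c,np.array(r.camera_info(c)['pose'])[:3])
    for t,z in(('white_key_top',22),('green_key_top',22),('blue_key_top',22),('marked_jar',96),('knob_grip',160),('stand',0),('carousel',22)):
        for d in r.recognise(t,c)[:4]:
            b=d['box'];m=((b[0]+b[2])/2,(b[1]+b[3])/2);print(t,round(d['p'],2),np.array(b),at(c,m,z))
E
```

```text
25.0 {'clock': 0.0, 'qpos': array([ 1.3,  0.4,  1.6, -0. ,  1.2, -0. ]), 'qvel': array([-0., -0., -0., -0., -0., -0.]), 'joint_efforts': array([  0. , -60.5, -34.2,   0. ,   0. ,  -0. ]), 'eef_pos': array([155. , 605. , 255.5]), 'tcp_rot': array([-3.1, -0. ,  2.9]), 'contact_force': array([-0.4, -0.6,  0.6]), 'wrist_torque': array([ 0.,  0., -0.]), 'grasp_force': 0.0, 'opening': 1.003460297361089}
top [[  -0.    -1.     0.1  438.5]
 [  -1.     0.    -0.    23.5]
 [   0.    -0.1   -1.  1249.2]]
white_key_top 0.51 [192.7 204.5 204.2 213.5] [473.1 152. ]
white_key_top 0.4 [166.1 233.7 179.1 243.9] [382.6 232.4]
blue_key_top 0.47 [130.1 203.7 140.9 210.7] [481.5 347.1]
marked_jar 0.88 [238.9 141.7 313.2 218.2] [552.4 -83. ]
marked_jar 0.71 [ 77.  173.2  99.7 192.3] [552.5 467.3]
marked_jar 0.62 [131.1  95.7 191.1 156.9] [716.6 253.1]
knob_grip 0.69 [236.9 144.4 315.1 217.8] [542.9 -76.9]
stand 0.97 [235.2 105.2 322.9 222. ] [ 614.  -102.6]
carousel 0.56 [239.  141.4 316.1 215.7] [564.  -94.6]
side [[    0.9    -0.2     0.3    22. ]
 [   -0.4    -0.6     0.7 -1157.4]
 [    0.     -0.7    -0.7  1309.8]]
white_key_top 0.47 [232.5 181.8 241.5 187.7] [472.3 142.3]
green_key_top 0.36 [227.8 163.1 237.  172.7] [489.1 243.3]
blue_key_top 0.72 [231.6 293.6 276.6 317.7] [ 334.4 -392.3]
marked_jar 0.69 [261.9 137.7 307.5 168.2] [687.2 174.3]
marked_jar 0.56 [246.  186.7 313.4 245.4] [ 530.3 -134.1]
knob_grip 0.84 [252.2 188.2 312.7 243.8] [ 512.1 -191.1]
stand 0.58 [243.5 186.5 351.4 249.6] [628.3 -86.3]
carousel 0.63 [248.4 186.2 312.3 241.5] [568.  -62.4]
```

View pics/top0.png

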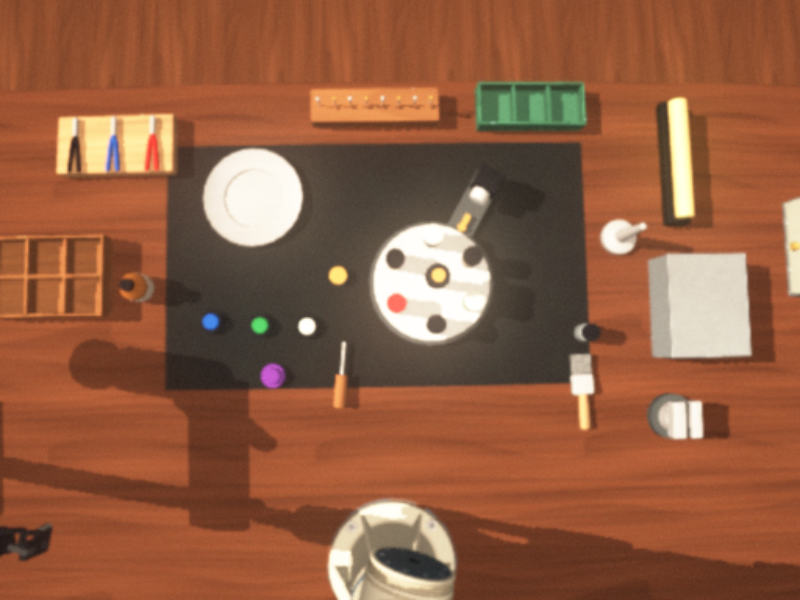

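View pics/side0.png

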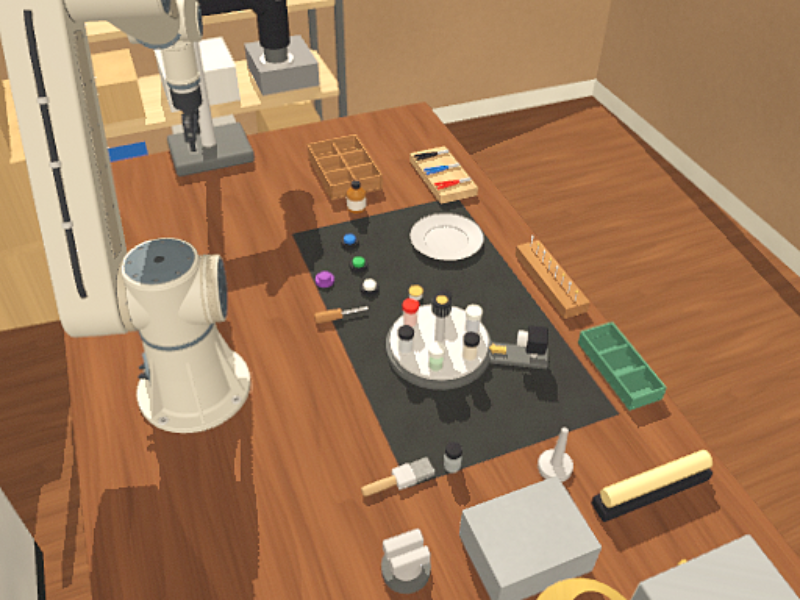

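The top view (800 px) shows blue at (211,322), green (260,325) and white (307,326). The purple look-alike at (273,376) is to be left alone. The knob is at (438,275), the red cap at (397,303), the pointer at (465,220) and the camera at (482,195). I'll refine these by colour and confirm in one crop.

Run:
```python
from h import *
np.set_printoptions(precision=1,suppress=True)
S=512/800
G={'top':dict(blue=(211,322),green=(260,325),white=(307,326),red=(397,303),knobtop=(438,275),ptr=(465,222)),
'side':dict(blue=(350,239),green=(359,262),white=(370,285),red=(411,307),knobtop=(441,300),ptr=(499,349))}
R=dict(blue=22,green=22,white=22,red=96,knobtop=160,ptr=26)
px={}
for c in G:
    im=cv2.imread(f'pics/{c}0.png');hsv=cv2.cvtColor(im,cv2.COLOR_BGR2HSV).astype(int);H,Sa,V=hsv[...,0],hsv[...,1],hsv[...,2]
    for k,(u,v) in G[c].items():
        m={'blue':(abs(H-112)<15)&(Sa>120)&(V>80),'green':(abs(H-65)<20)&(Sa>120)&(V>70),'white':(V>140)&(Sa<110),
           'red':((H<6)|(H>172))&(Sa>140)&(V>110),'knobtop':(abs(H-22)<8)&(Sa>90)&(V>110),'ptr':(abs(H-22)<8)&(Sa>110)&(V>110)}[k].copy()
        w=np.zeros_like(m);w[v-16:v+17,u-16:u+17]=1;m&=w
        ys,xs=np.nonzero(m);
        p=((xs.mean()+.5)*S-.5,(ys.mean()+.5)*S-.5);px[c,k]=p
        print(c,k,len(xs),np.ptp(xs),np.ptp(ys),np.array(p)/S,at(c,p,R[k]))
for k in R:
    A=[];b=[]
    for c in G:
        o,d=ray(c,px[c,k]);d/=np.linalg.norm(d);P=np.eye(3)-np.outer(d,d);A.append(P);b.append(P@o)
    print(k,np.linalg.solve(sum(A),sum(b)))
im=cv2.imread('pics/top0.png');cv2.imwrite('pics/crop.png',cv2.resize(im[160:400,190:510],(800,600)))
```

```text
top blue 246 17 16 [210.2 321. ] [487.  350.2]
top green 203 15 15 [259.2 324.5] [478.6 252.7]
top white 266 17 18 [306.2 325.5] [475.2 159.7]
top red 205 15 16 [396.  302.6] [513.2 -16.2]
top knobtop 230 16 16 [437.9 274.4] [558.  -89.1]
top ptr 155 14 18 [463.9 222.1] [ 677.4 -157.5]
side blue 106 11 10 [348.9 238.4] [486.2 349.4]
side green 105 11 10 [358.  261.4] [477.7 251.5]
side white 138 13 12 [369. 284.] [475.2 159.8]
side red 218 17 15 [409.8 305.3] [512.3 -17.9]
side knobtop 101 12 9 [441.4 298.9] [559.6 -84.1]
side ptr 117 16 9 [497.1 348.6] [ 675.7 -157.3]
blue [486.8 350.6  20.9]
green [478.4 253.   20.5]
white [475.2 159.7  22.1]
red [513.2 -16.2  94.2]
knobtop [557.4 -88.6 164.8]
ptr [ 676.7 -157.3   25.8]
```

View pics/crop.png

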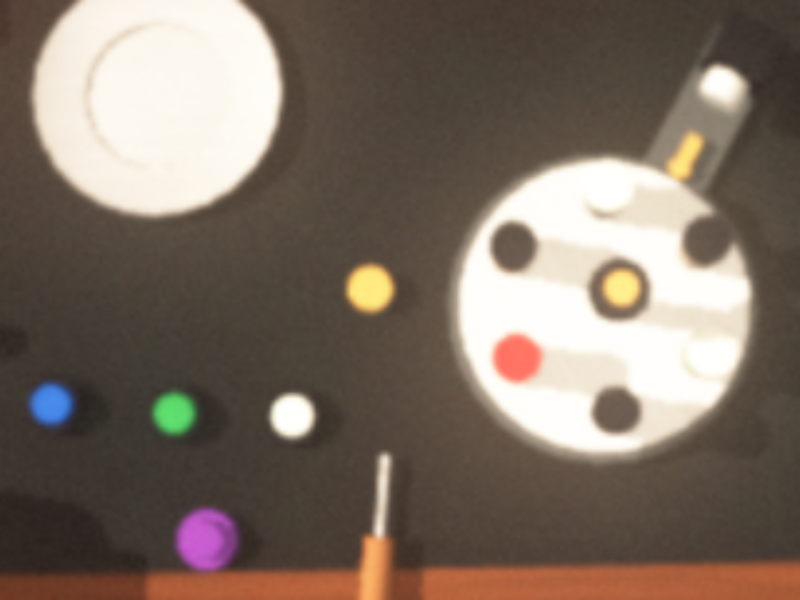

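In the crop, blue is at (52,404), green at (174,413) and white at (292,416). The purple one at (207,540) is the look-alike, so I leave it out. From the axis at (557.5,-88.5), the red cap is at 121.5° and the pointer at -30.0°, so the turn is -151.5° about world z, which is +151.5° about tool z. First move: above white.

```bash
cat >> h.py <<'E'
from scipy.spatial.transform import Rotation as Ro
def delta(target):
    s=r.sense();R=Ro.from_euler('xyz',s['tcp_rot']).as_matrix()
    print('pos',s['eef_pos'].round(2),'rot',s['tcp_rot'].round(4),'q',s['qpos'].round(3),'F',s['contact_force'].round(1),'op',round(s['opening'],3),'t',s['clock'])
    d=R.T@(np.array(target)-s['eef_pos']);print('delta m',(d/1000).round(4));return d
E
python3 -c "
from h import *
delta([475.2,159.7,110])"
```

```text
pos [155.1  605.47 256.3 ] rot [ 3.1415 -0.      2.8908] q [ 1.318  0.353  1.633  0.     1.155 -0.002] F [-0.9 -0.3 -0.3] op 1.0 t 0.8
delta m [-0.4207 -0.3524  0.1463]
```

Request:
{"method": "carry_out", "body": {"delta_pos": [[-0.05,-0.042,0.02],[-0.1,-0.084,0.035],[-0.15,-0.126,0.05],[-0.2,-0.168,0.07],[-0.25,-0.209,0.087],[-0.3,-0.251,0.104],[-0.34,-0.285,0.118],[-0.38,-0.318,0.132]], "rot": [[0,0,0],[0,0,0],[0,0,0],[0,0,0],[0,0,0],[0,0,0],[0,0,0],[0,0,0]], "claw": 0.0, "grip_force": 30}}

```text
clock: 1.8
eef_pos: [438.3, 211.7, 127.5]
tcp_rot: [3.141, 0.001, 2.891]
contact_force: [0.9, 1.1, 0.3]
opening: 0.0
grasp_force: 0.0
```

Request:
{"method": "carry_out", "body": {"delta_pos": [[-0.0407,-0.0344,0.0143],[-0.0407,-0.0344,0.0143],[-0.0407,-0.0344,0.0143]], "rot": [[0,0,0],[0,0,0],[0,0,0]]}}

```text
clock: 2.17
eef_pos: [467.8, 169.8, 113.4]
tcp_rot: [3.142, -0.0, 2.89]
contact_force: [0.2, 0.0, 0.8]
opening: -0.003
grasp_force: 0.0
```

```bash
python3 -c "
from h import *
delta([475.2,159.7,60])"
```

```text
pos [467.75 169.83 113.4 ] rot [ 3.1415e+00 -3.0000e-04  2.8897e+00] q [ 0.345  0.353  2.02   0.     0.769 -0.974] F [0.2 0.  0.8] op -0.003 t 2.175
delta m [-0.0098 -0.008   0.0534]
```

Request:
{"method": "carry_out", "body": {"delta_pos": [[-0.0098,-0.008,0.03],[-0.0098,-0.008,0.0534],[-0.0098,-0.008,0.0534]], "rot": [[0,0,0],[0,0,0],[0,0,0]]}}

```text
clock: 2.55
eef_pos: [473.8, 160.5, 59.1]
tcp_rot: [-3.14, -0.002, 2.893]
contact_force: [0.4, 0.4, 0.2]
opening: 0.003
grasp_force: 0.0
```

```bash
python3 -c "
from h import *
delta([475.2,159.7,40])
cv2.imwrite('pics/w1.png',cv2.resize(r.grab_frame('side')[120:240,150:310],(800,600)))"
```

```text
pos [473.8  160.48  59.15] rot [-3.1403e+00 -2.3000e-03  2.8926e+00] q [ 0.323  0.451  2.039  0.     0.655 -0.999] F [0.4 0.4 0.2] op 0.003 t 2.55
delta m [-0.0016 -0.0004  0.0191]
```

View pics/w1.png

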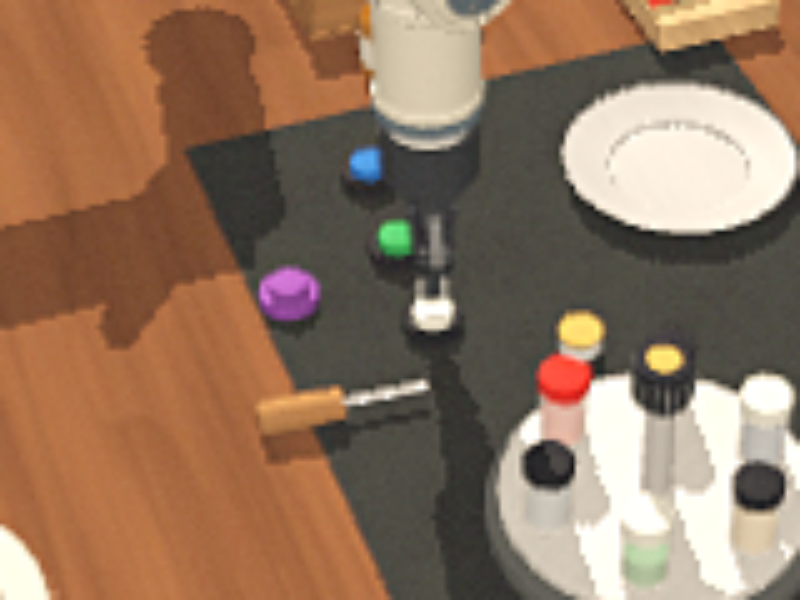

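The closed fingertips stand just above the white switch at about (433,290) in the crop, with the cap at (433,315). Pressing now.

Request:
{"method": "carry_out", "body": {"delta_pos": [[-0.001,0,0.008],[-0.001,0,0.014],[-0.001,0,0.018],[-0.001,0,0.019],[-0.001,0,0.019]], "rot": [[0,0,0],[0,0,0],[0,0,0],[0,0,0],[0,0,0]]}}

```text
clock: 3.22
eef_pos: [476.8, 159.6, 41.2]
tcp_rot: [3.141, 0.001, 2.891]
contact_force: [-0.0, 4.0, 3.7]
opening: -0.004
grasp_force: 1.9
```

Request:
{"method": "carry_out", "body": {"delta_pos": [[0,0,0.001],[0,0,0.002],[0,0,0.002]], "rot": [[0,0,0],[0,0,0],[0,0,0]]}}

```text
clock: 3.6
eef_pos: [476.9, 159.6, 40.6]
tcp_rot: [3.141, 0.001, 2.891]
contact_force: [-4.3, 1.5, 26.2]
opening: 0.003
grasp_force: 13.3
```

Hard stop reached at 26 N. Lifting, then on to green.

Request:
{"method": "carry_out", "body": {"delta_pos": [[0,0,-0.03],[0,0,-0.045],[0,0,-0.045]], "rot": [[0,0,0],[0,0,0],[0,0,0]]}}

```text
clock: 3.98
eef_pos: [476.9, 159.3, 84.6]
tcp_rot: [3.141, 0.002, 2.891]
contact_force: [-0.1, -0.1, -1.1]
opening: -0.004
grasp_force: 0.0
```

```bash
python3 -c "
from h import *
delta([478.3,252.7,60])"
```

```text
pos [476.85 159.34  84.63] rot [3.1408e+00 1.5000e-03 2.8908e+00] q [ 0.32   0.407  2.026 -0.     0.707 -1.   ] F [-0.1 -0.1 -1.1] op -0.004 t 3.975
delta m [0.0218 0.0908 0.0247]
```

Request:
{"method": "carry_out", "body": {"delta_pos": [[0.0109,0.0454,0],[0.0218,0.0908,0],[0.0218,0.0908,0],[0.0218,0.0908,0.0247],[0.0218,0.0908,0.0247]], "rot": [[0,0,0],[0,0,0],[0,0,0],[0,0,0],[0,0,0]]}}

```text
clock: 4.6
eef_pos: [475.9, 251.2, 57.1]
tcp_rot: [-3.138, -0.004, 2.891]
contact_force: [-0.9, 0.4, 0.2]
opening: 0.001
grasp_force: 0.0
```

```bash
python3 -c "
from h import *
delta([478.3,252.7,40])"
```

```text
pos [475.89 251.16  57.12] rot [-3.1381 -0.0036  2.8908] q [ 0.483  0.496  1.956 -0.     0.694 -0.837] F [-0.9  0.4  0.2] op 0.001 t 4.6
delta m [-0.002   0.0022  0.0171]
```

Request:
{"method": "carry_out", "body": {"delta_pos": [[0,0.001,0.005],[0,0.001,0.01],[0,0.001,0.015],[0,0.001,0.019],[0,0.001,0.02],[0,0.001,0.02]], "rot": [[0,0,0],[0,0,0],[0,0,0],[0,0,0],[0,0,0],[0,0,0]]}}

```text
clock: 5.35
eef_pos: [478.4, 253.7, 40.7]
tcp_rot: [3.141, 0.001, 2.891]
contact_force: [-5.2, -4.0, 21.0]
opening: 0.001
grasp_force: 10.7
```

Green is fully down. Lifting and moving to blue.

Request:
{"method": "carry_out", "body": {"delta_pos": [[0,0,-0.03],[0,0,-0.045],[0,0,-0.045]], "rot": [[0,0,0],[0,0,0],[0,0,0]]}}

```text
clock: 5.72
eef_pos: [478.7, 254.1, 85.1]
tcp_rot: [3.14, 0.002, 2.891]
contact_force: [-0.7, -0.2, 0.0]
opening: 0.002
grasp_force: 0.0
```

```bash
python3 -c "
from h import *
delta([486.7,350.2,60])"
```

```text
pos [478.68 254.06  85.09] rot [3.1401e+00 1.7000e-03 2.8908e+00] q [ 0.485  0.452  1.942  0.     0.745 -0.835] F [-0.7 -0.2  0. ] op 0.002 t 5.725
delta m [0.0161 0.0951 0.0252]
```

Request:
{"method": "carry_out", "body": {"delta_pos": [[0.008,0.048,0],[0.0161,0.0951,0],[0.0161,0.0951,0],[0.0161,0.0951,0.0252],[0.0161,0.0951,0.0252],[0.0161,0.0951,0.0252]], "rot": [[0,0,0],[0,0,0],[0,0,0],[0,0,0],[0,0,0],[0,0,0]]}}

```text
clock: 6.48
eef_pos: [485.9, 349.1, 58.9]
tcp_rot: [-3.141, -0.001, 2.89]
contact_force: [-0.3, 0.5, -0.7]
opening: -0.003
grasp_force: 0.0
```

```bash
python3 -c "
from h import *
delta([486.7,350.2,40])"
```

```text
pos [485.88 349.07  58.93] rot [-3.1408e+00 -6.0000e-04  2.8903e+00] q [ 0.621  0.559  1.825 -0.     0.759 -0.699] F [-0.3  0.5 -0.7] op -0.003 t 6.475
delta m [-0.0005  0.0013  0.0189]
```

Request:
{"method": "carry_out", "body": {"delta_pos": [[0,0,0.006],[0,0,0.012],[0,0,0.017],[0,0,0.02],[0,0,0.021],[0,0,0.021]], "rot": [[0,0,0],[0,0,0],[0,0,0],[0,0,0],[0,0,0],[0,0,0]]}}

```text
clock: 7.22
eef_pos: [486.5, 349.9, 40.5]
tcp_rot: [3.141, 0.001, 2.891]
contact_force: [-6.4, -6.2, 30.4]
opening: -0.0
grasp_force: 15.4
```

Request:
{"method": "carry_out", "body": {"delta_pos": [[0,0,-0.05],[0,0,-0.1],[0,0,-0.15],[0,0,-0.19],[0,0,-0.19]], "rot": [[0,0,0],[0,0,0],[0,0,0],[0,0,0],[0,0,0]], "claw": 0.0854}}

```text
clock: 7.85
eef_pos: [487.5, 350.9, 231.5]
tcp_rot: [3.137, 0.004, 2.891]
contact_force: [-0.1, 0.9, -0.8]
opening: 0.996
grasp_force: 0.0
```

```bash
python3 -c "
from h import *
delta([557.5,-88.5,225])"
```

```text
pos [487.53 350.91 231.49] rot [3.1368 0.004  2.8908] q [ 0.621  0.337  1.716  0.     1.083 -0.699] F [-0.1  0.9 -0.8] op 0.996 t 7.85
delta m [-0.1768 -0.4083  0.0053]
```

Request:
{"method": "carry_out", "body": {"delta_pos": [[-0.022,-0.051,0],[-0.044,-0.102,0],[-0.066,-0.153,0],[-0.088,-0.204,0],[-0.11,-0.255,0],[-0.132,-0.306,0],[-0.154,-0.357,0],[-0.177,-0.408,0.005]], "rot": [[0,0,0],[0,0,0],[0,0,0],[0,0,0],[0,0,0],[0,0,0],[0,0,0],[0,0,0]]}}

```text
clock: 8.85
eef_pos: [555.9, -91.1, 222.0]
tcp_rot: [3.142, -0.001, 2.891]
contact_force: [1.5, 0.4, 0.6]
opening: 0.997
grasp_force: 0.0
```

Request:
{"method": "carry_out", "body": {"delta_pos": [[0,0,0],[0,0,0]], "rot": [[0,0,0],[0,0,0]]}}

```text
clock: 9.1
eef_pos: [555.5, -89.2, 221.9]
tcp_rot: [3.141, -0.002, 2.89]
contact_force: [0.2, 0.1, 0.8]
opening: 1.006
grasp_force: 0.0
```

```bash
python3 -c "
from h import *
delta([557.5,-88.5,151])"
```

```text
pos [555.5  -89.19 221.92] rot [ 3.1414e+00 -2.1000e-03  2.8898e+00] q [-0.162  0.294  1.801  0.     1.049 -1.481] F [0.2 0.1 0.8] op 1.006 t 9.1
delta m [-0.0019  0.0011  0.0709]
```

Request:
{"method": "carry_out", "body": {"delta_pos": [[-0.002,0.001,0.025],[-0.002,0.001,0.05],[-0.002,0.001,0.07],[-0.002,0.001,0.07]], "rot": [[0,0,0],[0,0,0],[0,0,0],[0,0,0]]}}

```text
clock: 9.6
eef_pos: [557.1, -87.2, 151.5]
tcp_rot: [-3.141, -0.004, 2.893]
contact_force: [-0.3, -0.1, -0.0]
opening: 0.999
grasp_force: 0.0
```

Request:
{"method": "carry_out", "body": {"delta_pos": [[0,0,0],[0,0,0],[0,0,0],[0,0,0],[0,0,0],[0,0,0]], "rot": [[0,0,0],[0,0,0],[0,0,0],[0,0,0],[0,0,0],[0,0,0]], "claw": 0.036, "grip_force": 40}}

```text
clock: 10.35
eef_pos: [559.0, -88.4, 154.2]
tcp_rot: [3.14, 0.002, 2.89]
contact_force: [-1.0, 3.0, 6.0]
opening: 0.503
grasp_force: 40.5
```

```bash
python3 -c "
from h import *
delta([557.5,-88.5,151])"
```

```text
pos [559.05 -88.42 154.23] rot [3.1404e+00 1.5000e-03 2.8904e+00] q [-1.600e-01  3.810e-01  1.851e+00  1.000e-03  9.090e-01 -1.480e+00] F [-1.  3.  6.] op 0.503 t 10.35
delta m [ 0.0015 -0.0005  0.0032]
```

Request:
{"method": "carry_out", "body": {"delta_pos": [[0,0,0],[0,0,0],[0,0,0],[0,0,0],[0,0,0],[0,0,0],[0,0,0],[0,0,0]], "rot": [[0,0,3],[0,0,8],[0,0,14],[0,0,20],[0,0,26],[0,0,32],[0,0,38],[0,0,44]]}}

```text
clock: 11.35
eef_pos: [558.1, -89.8, 154.2]
tcp_rot: [-3.141, 0.001, 2.12]
contact_force: [-6.7, -5.2, 8.7]
opening: 0.504
grasp_force: 40.9
```

Request:
{"method": "carry_out", "body": {"delta_pos": [[0,0,0],[0,0,0],[0,0,0],[0,0,0],[0,0,0],[0,0,0],[0,0,0],[0,0,0]], "rot": [[0,0,6],[0,0,12],[0,0,18],[0,0,24],[0,0,30],[0,0,36],[0,0,42],[0,0,48]]}}

```text
clock: 12.35
eef_pos: [556.2, -90.0, 154.1]
tcp_rot: [-3.138, 0.003, 1.282]
contact_force: [-15.7, -6.3, 14.7]
opening: 0.502
grasp_force: 41.7
```

Request:
{"method": "carry_out", "body": {"delta_pos": [[0,0,0],[0,0,0],[0,0,0],[0,0,0],[0,0,0],[0,0,0],[0,0,0],[0,0,0]], "rot": [[0,0,6],[0,0,12],[0,0,18],[0,0,24],[0,0,30],[0,0,36],[0,0,42],[0,0,48]]}}

```text
clock: 13.35
eef_pos: [554.8, -88.9, 154.1]
tcp_rot: [-3.138, 0.006, 0.444]
contact_force: [-19.9, 1.3, 21.3]
opening: 0.505
grasp_force: 42.2
```

Request:
{"method": "carry_out", "body": {"delta_pos": [[0,0,0],[0,0,0],[0,0,0],[0,0,0],[0,0,0]], "rot": [[0,0,5],[0,0,9],[0,0,11.5],[0,0,11.5],[0,0,11.5]]}}

```text
clock: 13.98
eef_pos: [554.6, -88.5, 154.1]
tcp_rot: [-3.139, 0.007, 0.247]
contact_force: [-18.9, 2.4, 22.3]
opening: 0.503
grasp_force: 42.2
```

Run:
```python
from h import *
delta([557.5,-88.5,151])
a=np.deg2rad(-30);fm=[557.5+85*np.cos(a),-88.5+85*np.sin(a),96]
for c in('top','side'):
    im=r.grab_frame(c);hsv=cv2.cvtColor(im,cv2.COLOR_BGR2HSV).astype(int);H,S,V=hsv[...,0],hsv[...,1],hsv[...,2]
    u,v=proj(c,fm);m=((H<6)|(H>172))&(S>140)&(V>70);w=np.zeros_like(m);w[int(v)-20:int(v)+21,int(u)-20:int(u)+21]=1
    ys,xs=np.nonzero(m&w);print(c,u,v,len(xs))
    if len(xs):
        p=at(c,(xs.mean(),ys.mean()),96);print(p,np.degrees(np.arctan2(p[1]+88.5,p[0]-557.5)),fm[:2])
    y0=int(v)-60;x0=int(u)-90;cv2.imwrite(f'pics/{c}9.png',cv2.resize(im[y0:y0+120,x0:x0+160],(800,600)))
```

```text
pos [554.61 -88.45 154.13] rot [-3.139   0.007   0.2468] q [-1.610e-01  3.790e-01  1.854e+00 -1.000e-03  9.160e-01  1.164e+00] F [-18.9   2.4  22.3] op 0.503 t 13.975
delta m [0.0028 0.0008 0.0031]
top 291.71122766321173 153.12556661937325 0
side 305.4918981112829 207.94492707988522 87
[ 629.52649345 -134.8451003 ] -32.759059898918366 [np.float64(631.1121593216773), np.float64(-131.0)]
```

View pics/top9.png

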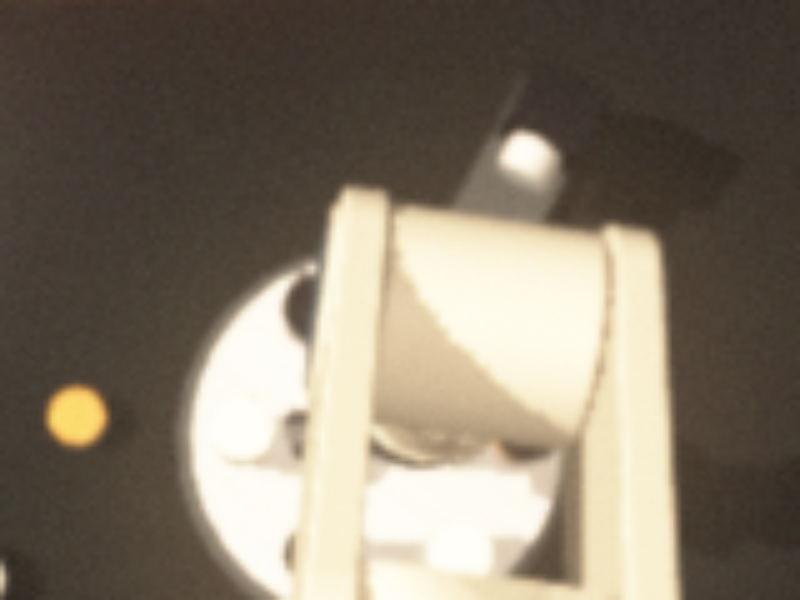

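View pics/side9.png

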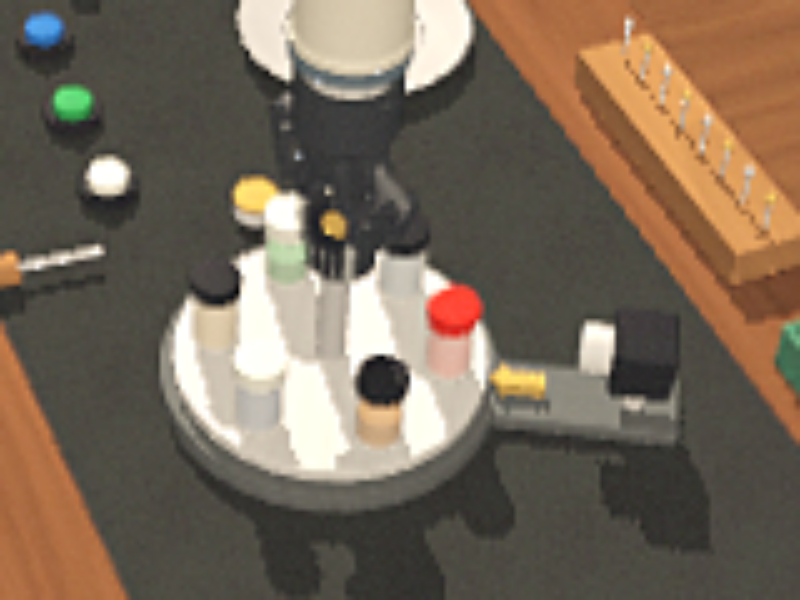

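The side crop shows the red cap at (455,305), on the line from the axis to the pointer (518,380) and the camera. All three switches are up. The tool turned 151.46°. I'll check the cap centre with the same processing as the first measurement.

Run:
```python
from h import *
im=cv2.resize(r.grab_frame('side'),(800,600));h=cv2.cvtColor(im,cv2.COLOR_BGR2HSV).astype(int);H,S,V=h[...,0],h[...,1],h[...,2]
u,v=[int(a*800/512) for a in proj('side',[631.1,-131,96])]
m=((H<6)|(H>172))&(S>140)&(V>110);w=np.zeros_like(m);w[v-25:v+26,u-25:u+26]=1
ys,xs=np.nonzero(m&w)
for n,y in(('mean',ys.mean()),):
    p=at('side',((xs.mean()+.5)*.64-.5,(y+.5)*.64-.5),96)+[.9,1.7]
    print(len(xs),np.ptp(xs),np.ptp(ys),p,np.degrees(np.arctan2(p[1]+88.5,p[0]-557.5)))
print(r.sense()['contact_force'],r.sense()['grasp_force'])
```

```text
218 16 16 [ 630.68719442 -132.68399531] -31.119888707425893
[-20.06764029   4.38858824  22.26713124] 42.21820414066315
```

Request:
{"method": "carry_out", "body": {"delta_pos": [[0,0,0],[0,0,0],[0,0,0],[0,0,0]], "rot": [[0,0,-0.5],[0,0,-0.5],[0,0,-0.5],[0,0,-0.5]]}}

```text
clock: 14.62
eef_pos: [554.6, -88.5, 154.1]
tcp_rot: [-3.139, 0.007, 0.256]
contact_force: [-20.9, 3.9, 22.5]
opening: 0.506
grasp_force: 42.2
```

```bash
python3 -c "
from rig import r
print(r.sign_off())"
```

```text
the job is handed in; nothing more can be done
None
```

I pressed white, green and blue in order, turned the red-capped jar to within about 2 mm of its place at the pointer (camera estimate), and handed in at about 15 s with the knob still gripped; no verdict was returned.

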